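# Feel out the full tin and weigh in the ball charge

### The arm

A 6-joint arm with a two-finger parallel gripper is mounted at the origin on the work surface. World frame = base frame: x ahead of the robot, y to its left, z up, the work surface at z = 0. Lengths are in mm, angles in rad, forces in N, time in s.
With the tool pointing down it reaches from about 350 to 975 mm from the base axis. Payload 7.1 kg.
Tool frame: the origin (TCP) lies at the very end of the fingers, on their centre line; the grasp point (between the pads) lies tcp_to_grasp behind it (tcp_to_grasp is the distance from the TCP to the grasp point, in mm); z points along the fingers, x is the direction in which the jaws open and shut, and the axes are right-handed (so a half turn about z gives the same grasp; the last joint's range is limited). The gripper opens to 88 mm and grips with 3 to 60 N. Pads are 20 mm wide; open, the fingers measure 115 mm over their backs; the gripper's body (75 mm by 178 mm) begins 61 mm behind the grasp point.
Start: joints at [-1.348, 0.423, 1.63, -0, 1.089, -0.019], TCP at [149.676, -606.796, 222.675] pointing down, gripper open.
Joint ranges: [-3, 3], [-0.9, 2.11], [0.09, 2.58], [-1.31, 4.45], [0.11, 2.69], [-2.54, 2.54]. Speed limits (rad/s): [2.39, 2.39, 3.01, 3.14, 3.14, 3.14].

### API

Orientations are given as a rotation vector (axis times angle).
In Python, from workcell import get_obs, get_image, close_job, recognise, mark_of, tcp_to_grasp gives the robot as it stands. The module is installed in compiled form; this text tells all that it offers.
- The arm moves only by the tool move_arm, never from a script. Its argument "motion" is a list of rows, each a list of 7 numbers: the shift along the world's x, y, z in mm, then the turn, a rotation vector about the world's x, y, z in rad, then the finger opening in mm, from 0 to 87.8. A call has 1 to 5 rows; each row is the pose to reach, as a shift and turn from the pose commanded when the call began; what a row does not reach only later rows make up. A row lasts 1/12 s, in which the tool goes at most 41.7 mm and 7.16 degrees, less where a joint would pass 70% of its speed; a pose out of reach is approached as far as the arm can. A call with a gripper value outside its range is refused whole. The fingers move at their own pace and stop on an object; the grip force is fixed at half the most. Time passes only in rows, so rows that repeat a pose let the fingers close. It gives the time, the measured TCP pose, the force and the opening at its end, in the units of the state.
- get_obs(): the state, without advancing time (a new reading comes with each control period).
- get_image(name): name is "scene" or "side" or "wrist"; returns a dict with "color" (400x640x3 uint8, red, green, blue), "mtx" (3x3 intrinsics, pixels), "camera_from_world" (4x4, takes a point from world to camera coordinates). Camera axes: x right, y up, looking along -z (the intrinsics and any distortion apply to the point x, -y, -z); pixel columns grow to the right and rows downward; lengths in mm; the calibration is good to about 2 mm. A picture is of the moment at which its call begins. There is no depth.
- close_job(): hands the job in, once; it reports no verdict.
Trained networks look in a picture, given as the dict that the camera call returned (one of the last four; its "shot" number tells which), for a name from the list of things; names that differ only in an ending like _2 or _b are one class to them, and where a whole thing is asked for, a point or a joint stands for the part that bears it (a point fixed in the world has none). Each returns a list of dicts, best first, with "p" (0 to 1); they miss things now and then, are a little off and sometimes report something else, mostly with a low value. They report only what shows in the picture. A call takes as long as a camera call.
- recognise(picture, label): "bbox" ([centre column, centre row, width, height] in pixels, round what is visible of it).
- mark_of(picture, label): "location" ([row, column] in pixels: a listed point, or the origin of a listed thing).
The state is a dict: "t": time; "qpos": joint angles; "qvel": joint speeds; "joint_torque": joint torques, N m; "ee_pos": TCP position; "orientation": TCP orientation; "ft_force": force on the tool from outside, world axes, zero at the start; "moment": the same for the moment, N m; "width": finger opening in mm.
Only numpy, scipy, OpenCV 4.12 (cv2) and the standard library are available. Lean on these libraries where they do the work, as an engineer would, in place of code of your own. Each camera call takes 0.05 s, during which the arm holds its last target. There are 200 camera calls.

### The job

Weigh in a charge of grinding balls: first tare the empty balance by pushing its spring toggle over to the green dot, holding it there for about a second and letting it spring back. One of the two closed green tins still holds the full charge of six balls, the other only a couple: find out which by lifting a tin and slowly tilting its flap end up so you feel how much weight rolls to the back, then pour all of the full tin, and nothing from the other, into the steel dish on the balance, tipping flap ends down only over the dish and not leaning on the dish. Stand every tin you lift back flat where you found it, and leave the other things on the bench undisturbed.

Things in the scene. Friction and masses are not known exactly. Their poses are not given: they have to be found in the camera images.
- tin_a_c (a point): one of two outwardly alike opaque flat pouring tins (green; on top a blank white label, and a bare steel band at the flap end), 170 long x 66 wide x 48 mm high, walls 2.5 mm; this point is its centre, 24 mm above its underside. Its x axis runs lengthwise from the flap end (-x) to the closed end (+x), y across, z up. Stands to the left of the balance, flap end towards the robot, give or take 35 degrees
- tin_b_c (a point): centre of the other tin, same outside and same axes. Which tin is the full one changes from start to start: the full one holds six loose steel balls (20 mm, 33 g each), the other two. A tin alone is 140 to 330 g (their gauge differs, so total weight does not tell the fill), its mass centre within 2 mm of mid-length
- tin_a_mouth (a point): middle of the pouring lip of tin_a: 85 mm from the tin's centre towards its flap end (-x of the tin), 14 mm above its underside. Behind the flap the floor ramps up at 22 degrees over the last 28 mm to this lip, so balls stay in while the tin is level and roll out when the flap end is tipped well down, 40 to 50 degrees
- tin_b_mouth (a point): middle of the pouring lip of tin_b, likewise. The flap end face is a loose 12 g steel flap hung from its top edge, 33 mm high; it swings outward freely under its own weight as the end is tipped down, and hangs shut when level
- dish: round steel weighing dish fixed on the balance pan, open at the top; origin at the centre of its underside, 78 mm above the bench. Outer diameter 128 mm at the base, 166 mm at the rim; 42 mm high, walls and floor 4 mm
- dish_rim (a point): centre of the dish's mouth, level with its rim, 120 mm above the bench; axes of the balance, its terminal with the toggle towards -x. The balance body (205 mm wide, pan top 78 mm high) reaches 100 mm either side of this point in x, its terminal (46 mm high) on to 190 mm at -x
- tare_tip (a point): top end of the red bat of the spring toggle on the terminal, at rest 106 mm above the bench, 142 mm from the dish centre towards the robot (-x of the balance) and 58 mm to -y. The bat is 16 mm (x) by 9 mm (y), its red part 26 mm long; it pivots 48 mm below this tip on a black block 58 mm high
- tare (a joint): angle of the toggle bat, rad: 0 centred, positive when pushed to the robot's left (+y of the balance, green dot: tare), negative to the right (grey dot: print, not wanted). Stops at +-0.45; spring 0.18 N m/rad, about 2 N at the tip for full throw; tare takes past 0.28; springs back when let go
- beaker: empty glass beaker, 68 mm across, 70 mm high, standing between the tins on the robot's side; origin under its centre; leave alone
- mortar: white porcelain mortar, 96 mm across, 58 mm high, behind the tins; origin under its centre; leave alone
- wash_bottle: white wash bottle with blue cap, 64 mm across, 170 mm high, at the back; origin under its centre; leave alone
- spatula: steel spatula, 170 mm long, lying flat to the robot's right of the balance; origin under its middle; leave alone

How it is judged (in metres and radians):
On the way, in this order (a step that is already met when the one before it is completed fails the run):
1. the tare toggle is held over to the green side with nothing in the dish (value of joint tare above 0.28 rad and contact force between dish and anything else below 0.1 N), for 0.4 s.
2. the toggle is let go and springs back to the centre (value of joint tare between -0.08 and 0.08 rad and contact force between dish and anything else below 0.1 N), for 0.2 s.
3. a tin is tilted flap end up by at least 8 degrees and slowly or held there for half a second, with nothing poured yet (contact force between dish and anything else below 0.1 N and ((angle between tin_a_c's own x axis and vertical above 1.7108 rad and angular speed of tin_a below 0.4 rad/s) or (angle between tin_b_c's own x axis and vertical above 1.7108 rad and angular speed of tin_b below 0.4 rad/s))), for 0.5 s.
At the end, for the whole second after the job is handed in: the dish carries the six balls of the full tin and nothing else (weight in the dish 1.78 to 2.10 N), the toggle is centred (within 0.08 rad), and both tins stand at rest flat on the bench (within 3.4 degrees) within 50 mm of where they began (contact force between dish and anything else between 1.78 and 2.1 N and value of joint tare between -0.08 and 0.08 rad and distance of each of tin_a_c, tin_b_c from where it was at the start of the episode below 0.05 m and angle between each of tin_a_c, tin_b_c's own z axis and vertical below 0.06 rad and height (world z) of each of tin_a_c, tin_b_c below 0.03 m and linear speed of each of tin_a, tin_b below 0.03 m/s); the robot touches nothing.
It fails at once if a loose bystander is moved by more than 25 mm or tipped (distance of any of beaker, mortar, wash_bottle, spatula from where it was at the start of the episode above 0.025 m or angle between any of beaker, mortar, wash_bottle's own z axis and vertical above 0.35 rad).
It fails at once if the toggle is pushed to the grey (print) side (value of joint tare below -0.25 rad).
It fails at once if a tin is tipped flap end down (30 degrees or more) anywhere but over the dish ((angle between tin_a_c's own x axis and vertical below 1.0508 rad and horizontal distance between tin_a_mouth and dish_rim above 0.085 m) or (angle between tin_b_c's own x axis and vertical below 1.0508 rad and horizontal distance between tin_b_mouth and dish_rim above 0.085 m)).
It fails at once if a tin or the gripper leans on the dish with more than 10 N (contact force between any of tin_a, tin_b, the fingers and dish above 10 N).
It also fails if it takes over 72 s, if anything falls off the work surface, if the arm or the gripper's body presses on something with over 40 N, if the wrist force passes 120 N, or if a joint passes its speed limit or range.

## Working session

There is one attempt and no reset: what is moved stays moved. The work goes in short steps, Python scripts to look and compute and a tool call to move; the robot and the scene stay as the last step left them, time stands still between calls to the robot, and variables do not carry over. Pictures are saved under pics/ and viewed, about 8 in all and at most 12, crops included, and the job is handed in when it is done.

Besides the shell and the picture viewer there is one more tool, called after "Emit:" by a JSON object that holds its "api" and its "payload", one argument or row to a line. move_arm: Moves the arm, as the interface text tells. Its arguments: {"type":"object","properties":{"motion":{"type":"array"}},"required":["motion"]}

```bash
mkdir -p pics
cat > h.py <<'E'
import numpy as np, cv2
from workcell import *
def ray(im,rc):
    K=np.array(im["mtx"]);T=np.array(im["camera_from_world"])
    r,c=rc; d=np.linalg.inv(K)@[c,r,1]; d=np.array([d[0],-d[1],-d[2]])
    R=T[:3,:3]; return -R.T@T[:3,3], R.T@d
def onz(im,rc,z):
    o,d=ray(im,rc); return o+d*(z-o[2])/d[2]
def proj(im,p):
    K=np.array(im["mtx"]);T=np.array(im["camera_from_world"])
    q=T[:3,:3]@np.array(p,float)+T[:3,3]; q=K@[q[0],-q[1],-q[2]]; return q[:2]/q[2]
def save(im,n): cv2.imwrite("pics/"+n+".png",im["color"][:,:,::-1])
E
python3 - <<'E'
from h import *
o=get_obs(); print({k:np.round(v,3) for k,v in o.items()},tcp_to_grasp)
Z=dict(tin_a_c=24,tin_a_mouth=14,dish_rim=120,dish=78,tare_tip=106,beaker=0,mortar=0,wash_bottle=0,spatula=0)
ims=[]
for n in("scene","side"):
    im=get_image(n); ims.append(im); print(n, np.round(ray(im,(200,320))[0]))
    for l,z in Z.items():
        print(l,[(round(m["p"],2),np.round(m["location"]),np.round(onz(im,m["location"],z))) for m in mark_of(im,l)[:3]])
cv2.imwrite("pics/a.png",np.vstack([ims[0]["color"],ims[1]["color"]])[:,:,::-1][:, :, :])
a=cv2.imread("pics/a.png"); cv2.imwrite("pics/a.png",cv2.resize(a,(480,600)))
save(ims[0],"scene0");save(ims[1],"side0")
E
```

```text
{'t': np.float64(0.0), 'qpos': array([-1.348,  0.424,  1.631, -0.   ,  1.089, -0.019]), 'qvel': array([ 0.001,  0.001, -0.001, -0.001, -0.002,  0.001]), 'joint_torque': array([-3.0000e-03, -5.4463e+01, -2.7367e+01,  6.4000e-02,  2.3000e-02,
       -0.0000e+00]), 'ee_pos': array([ 149.563, -606.277,  221.913]), 'orientation': array([-2.472e+00,  1.937e+00,  2.000e-03]), 'ft_force': array([-0.647, -0.174, -0.796]), 'moment': array([-0.064,  0.005,  0.025]), 'width': np.float64(87.795)} 18.700000000000003
scene [1176.  545.  914.]
tin_a_c [(0.9, array([275., 405.]), array([553., 293.,  24.]))]
tin_a_mouth [(0.68, array([259., 408.]), array([490., 261.,  14.]))]
dish_rim [(0.95, array([171., 278.]), array([ 579., -242.,  120.]))]
dish [(0.84, array([181., 282.]), array([ 575., -231.,   78.]))]
tare_tip [(0.45, array([152., 303.]), array([ 431., -278.,  106.]))]
beaker [(0.96, array([230., 408.]), array([377., 184.,   0.]))]
mortar [(0.72, array([304., 345.]), array([740., 224.,   0.]))]
wash_bottle [(0.66, array([276., 296.]), array([774.,  58.,   0.]))]
spatula [(0.67, array([166., 256.]), array([ 535., -446.,    0.]))]
side [190. 550. 871.]
tin_a_c [(0.67, array([310., 253.]), array([557., 289.,  24.]))]
tin_a_mouth [(0.87, array([321., 287.]), array([479., 260.,  14.]))]
dish_rim [(0.82, array([155., 366.]), array([ 582., -249.,  120.]))]
dish [(0.92, array([170., 363.]), array([ 574., -227.,   78.]))]
tare_tip [(0.56, array([175., 417.]), array([ 423., -277.,  106.]))]
beaker [(0.62, array([317., 336.]), array([394., 177.,   0.])), (0.22, array([156., 401.]), array([ 544., -443.,    0.]))]
mortar [(0.97, array([259., 223.]), array([732., 221.,   0.]))]
wash_bottle [(0.83, array([211., 253.]), array([783.,  46.,   0.]))]
spatula [(0.57, array([156., 401.]), array([ 543., -444.,    0.]))]
```

View pics/scene0.png

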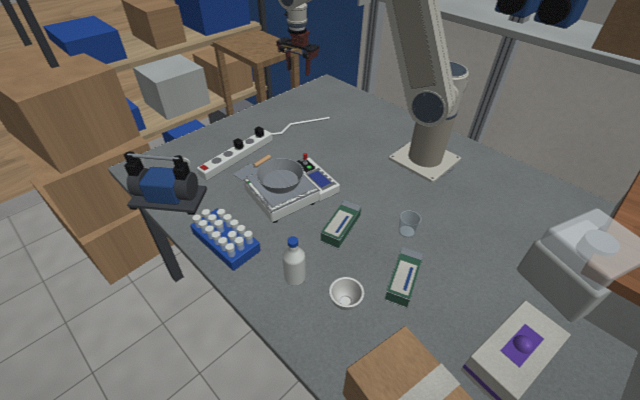

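View pics/side0.png

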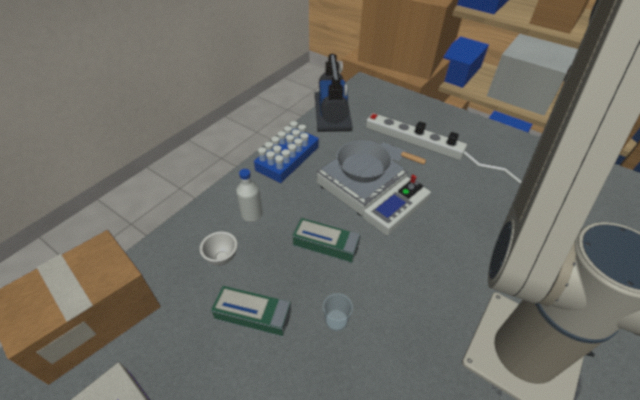

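The scene view shows the tins at about (342,224) and (405,275), and the toggle at (304,155). The side view shows the tins at (326,239) and (253,309). The toggle and dish spacing matches the given sizes, with a balance yaw of about -10.7°. I'll move above the toggle with the fingers closed.

Emit:
{"api": "move_arm", "payload": {
  "motion": [
    [27, 27, -4, 0, 0, -0.08, 0],
    [54, 54, -8, 0, 0, -0.16, 0],
    [81, 80, -12, 0, 0, -0.24, 0],
    [108, 107, -16, 0, 0, -0.32, 0],
    [135, 133, -20, 0, 0, -0.43, 0]
  ]
}}

```text
t: 1.42
ee_pos: [285.5, -472.4, 202.6]
orientation: [-1.997, 2.425, -0.0]
ft_force: [0.4, -0.5, 0.2]
width: 57.9
```

Emit:
{"api": "move_arm", "payload": {
  "motion": [
    [27, 27, 0, 0, 0, 0, 0],
    [54, 54, 0, 0, 0, 0, 0],
    [81, 80, 0, 0, 0, 0, 0],
    [108, 107, 0, 0, 0, 0, 0],
    [135, 133, 0, 0, 0, 0, 0]
  ]
}}

```text
t: 1.83
ee_pos: [420.8, -339.3, 202.9]
orientation: [-2.003, 2.42, -0.001]
ft_force: [0.3, -0.5, -0.1]
width: 25.0
```

Run:
```python
from h import *
o=get_obs(); print({k:np.round(o[k],3) for k in('t','ee_pos','orientation','ft_force','width','qpos')})
im=get_image("wrist"); save(im,"w1"); print(np.round(im["camera_from_world"],3),im["mtx"])
for l,z in dict(dish_rim=120,tare_tip=106,tin_a_c=24,tin_a_mouth=14).items():
    print(l,[(round(m["p"],2),np.round(m["location"]),np.round(onz(im,m["location"],z))) for m in mark_of(im,l)[:3]])
```

```text
{'t': np.float64(1.833), 'ee_pos': array([ 420.797, -339.273,  202.882]), 'orientation': array([-2.003e+00,  2.420e+00, -1.000e-03]), 'ft_force': array([ 0.324, -0.547, -0.15 ]), 'width': np.float64(25.015), 'qpos': array([-0.701,  0.325,  1.834,  0.   ,  0.982,  1.058])}
[[-1.88000e-01 -9.82000e-01 -0.00000e+00 -2.54624e+02]
 [ 9.50000e-01 -1.81000e-01 -2.55000e-01 -4.36181e+02]
 [ 2.50000e-01 -4.80000e-02  9.67000e-01 -4.93352e+02]
 [ 0.00000e+00  0.00000e+00  0.00000e+00  1.00000e+00]] [[275.58850558   0.         319.4852938 ]
 [  0.         275.58850558 195.53679133]
 [  0.           0.           1.        ]]
dish_rim [(0.86, array([ 34., 151.]), array([ 583., -234.,  120.]))]
tare_tip [(0.72, array([203., 242.]), array([ 430., -264.,  106.]))]
tin_a_c []
tin_a_mouth [(0.25, array([ 58., 388.]), array([ 547., -445.,   14.]))]
```

View pics/w1.png

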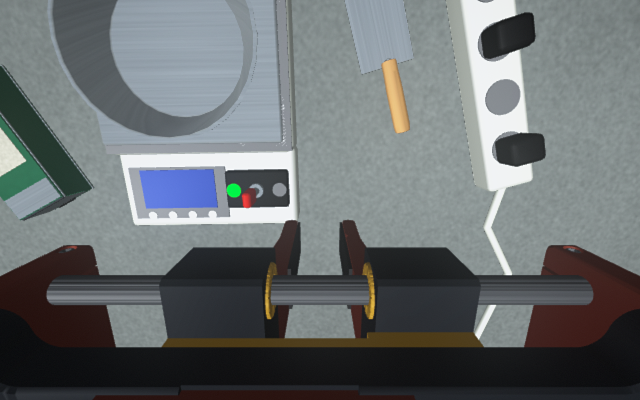

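The wrist view shows the red bat at about (247,202) between the green dot (234,190) and the grey dot (279,190), so green is to the left (+y), as stated. I'll refine with the red centroid in the three views and segment the tins.

Run:
```python
from h import *
for n in("scene","side","wrist"):
    im=get_image(n); c=im["color"].astype(int)
    m=(c[:,:,0]>130)&(c[:,:,1]<70)&(c[:,:,2]<70)
    tip={"scene":(304,157),"side":(414,180),"wrist":(247,202)}[n]
    yy,xx=np.nonzero(m); k=np.hypot(xx-tip[0],yy-tip[1])<18
    if k.sum(): 
        rc=(yy[k].mean(),xx[k].mean()); print(n,k.sum(),rc,np.round(onz(im,rc,93)),xx[k].min(),xx[k].max(),yy[k].min(),yy[k].max())
    if n!="wrist":
        hsv=cv2.cvtColor(im["color"],cv2.COLOR_RGB2HSV)
        g=cv2.inRange(hsv,(60,80,20),(95,255,140)); g=cv2.morphologyEx(g,cv2.MORPH_OPEN,np.ones((2,2)))
        nn,lab,st,ce=cv2.connectedComponentsWithStats(g)
        for i in range(1,nn):
            if st[i,4]>60: print(st[i],np.round(ce[i]))
        cv2.imwrite(f"pics/{n}_crop.png",cv2.resize(im["color"][200:340,190:440,::-1],None,fx=3,fy=3,interpolation=cv2.INTER_CUBIC))
a=cv2.imread("pics/scene_crop.png");b=cv2.imread("pics/side_crop.png")
s=np.vstack([a[:320],b[:320] if False else b]); cv2.imwrite("pics/crops.png",cv2.resize(s,None,fx=.8,fy=.8))
```

```text
scene 4 (np.float64(153.75), np.float64(305.0)) [ 420. -278.   93.] 304 306 153 154
[341 207  17   9  70] [349. 211.]
[323 236  20  12  97] [332. 242.]
[400 256  21  11 106] [410. 260.]
[387 294  22  13 119] [397. 300.]
side 6 (np.float64(176.16666666666666), np.float64(414.0)) [ 433. -280.   93.] 413 415 175 177
[337 231  13  19 136] [343. 241.]
[295 239  58  23 375] [324. 250.]
[239 299  40  26 278] [266. 313.]
[215 314  68  22 314] [249. 325.]
wrist 109 (np.float64(198.62385321100916), np.float64(243.045871559633)) [ 429. -264.   93.] 239 247 192 205
```

View pics/crops.png

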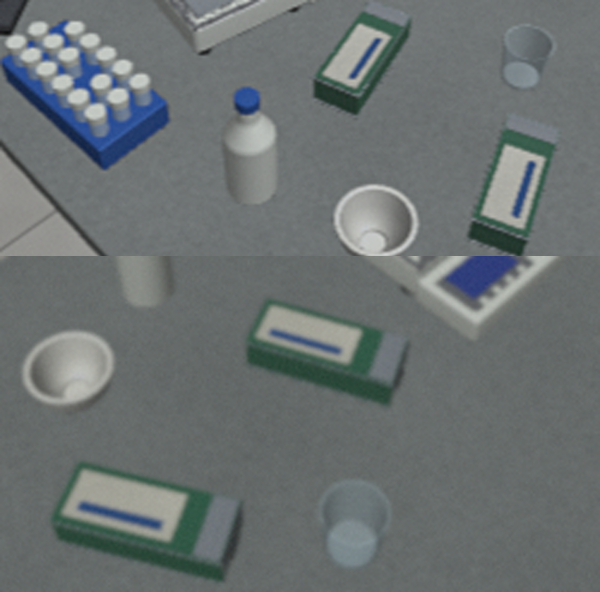

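Run:
```python
from h import *
im=get_image("wrist"); print(im.keys(),[ (k,v) for k,v in im.items() if k not in("color","mtx","camera_from_world")])
o=get_obs(); p=o["ee_pos"]
from scipy.spatial.transform import Rotation as R
r=R.from_rotvec(o["orientation"]).as_matrix(); print(p,o["width"],r[:,0])
for s in(-1,1): print(proj(im,p+s*(o["width"]/2)*r[:,0]))
for n in("scene","side"):
    im=get_image(n); print(n,proj(im,p),im["mtx"][0][0]); save(im,n+"2")
print(np.round(recognise(get_image("wrist"),"tare_tip")[0]["bbox"]))
```

```text
dict_keys(['color', 'mtx', 'camera_from_world', 'shot']) [('shot', 7)]
[ 418.7706678  -341.79027598  202.65674966] 0.48543099065935236 [-1.89086943e-01 -9.81960349e-01  4.37995965e-05]
[318.61292073 237.51647937]
[319.37527707 237.5164818 ]
scene [292.82275262 121.73245934] 362.29517212092003
side [435.98932299 137.69369809] 385.14122105343847
[248. 197.  19.  25.]
```

Emit:
{"api": "move_arm", "payload": {
  "motion": [
    [0, 8, -37, 0, 0, 0, 0],
    [2, 16, -74, 0, 0, 0, 0],
    [4, 28, -111, 0, 0, 0, 0],
    [5, 40, -111, 0, 0, 0, 0],
    [6, 52, -111, 0, 0, 0, 0]
  ]
}}

```text
t: 2.9
ee_pos: [424.4, -287.4, 90.5]
orientation: [2.001, -2.42, -0.007]
ft_force: [0.5, 0.3, 0.0]
width: 0.7
```

Emit:
{"api": "move_arm", "payload": {
  "motion": [
    [0, 3, 0, 0, 0, 0, 0],
    [1, 6, 0, 0, 0, 0, 0],
    [2, 12, 0, 0, 0, 0, 0],
    [3, 18, 0, 0, 0, 0, 0],
    [4, 20, 0, 0, 0, 0, 0]
  ]
}}

```text
t: 3.32
ee_pos: [430.7, -268.9, 93.1]
orientation: [-2.003, 2.42, -0.005]
ft_force: [-0.8, -1.6, 1.7]
width: 0.5
```

Run:
```python
from h import *
o=get_obs(); print({k:np.round(o[k],2) for k in('t','ee_pos','ft_force','width')})
im=get_image("wrist"); save(im,"w2"); s=get_image("side")
a=cv2.resize(im["color"][100:260,200:400],None,fx=3,fy=3); b=cv2.resize(s["color"][140:220,340:440],None,fx=6,fy=6,interpolation=cv2.INTER_CUBIC)[:, :]
cv2.imwrite("pics/push.png",cv2.resize(np.hstack([a,b[:480]]),(800,320))[:,:,::-1])
```

```text
{'t': np.float64(3.32), 'ee_pos': array([ 430.65, -268.9 ,   93.09]), 'ft_force': array([-0.79, -1.64,  1.72]), 'width': np.float64(0.54)}
```

View pics/push.png

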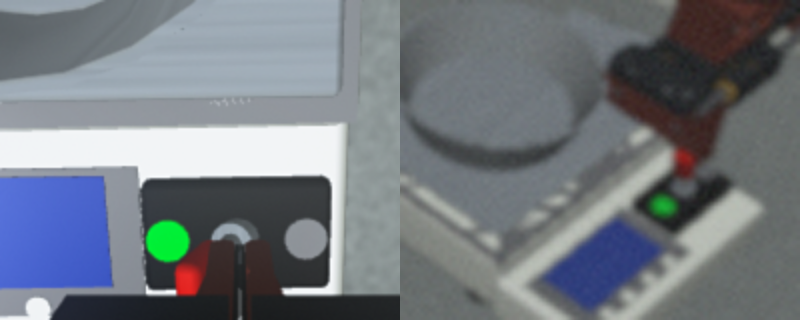

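The bat is pushed over to the green side. I'll push a little further, hold, and then retract slowly so it doesn't overshoot.

Emit:
{"api": "move_arm", "payload": {
  "motion": [
    [0, 2, 0, 0, 0, 0, 0],
    [0, 2, 0, 0, 0, 0, 0],
    [0, 2, 0, 0, 0, 0, 0],
    [0, 2, 0, 0, 0, 0, 0],
    [0, 2, 0, 0, 0, 0, 0]
  ]
}}

```text
t: 3.83
ee_pos: [429.6, -266.9, 91.6]
orientation: [2.003, -2.421, -0.0]
ft_force: [-0.1, -1.5, 1.2]
width: 0.3
```

Emit:
{"api": "move_arm", "payload": {
  "motion": [
    [0, 0, 0, 0, 0, 0, 0],
    [0, 0, 0, 0, 0, 0, 0],
    [0, 0, 0, 0, 0, 0, 0],
    [0, 0, 0, 0, 0, 0, 0],
    [0, 0, 0, 0, 0, 0, 0]
  ]
}}

```text
t: 4.25
ee_pos: [429.7, -266.8, 91.6]
orientation: [2.003, -2.42, -0.0]
ft_force: [-0.3, -1.6, 0.9]
width: 0.2
```

Emit:
{"api": "move_arm", "payload": {
  "motion": [
    [0, -2, 0, 0, 0, 0, 0],
    [-1, -5, 0, 0, 0, 0, 0],
    [-1, -8, 0, 0, 0, 0, 0],
    [-2, -11, 0, 0, 0, 0, 0],
    [-3, -14, 0, 0, 0, 0, 0]
  ]
}}

```text
t: 4.67
ee_pos: [426.3, -280.9, 91.5]
orientation: [2.003, -2.42, -0.001]
ft_force: [-0.4, 0.6, -0.4]
width: 0.4
```

Emit:
{"api": "move_arm", "payload": {
  "motion": [
    [0, -3, 0, 0, 0, 0, 0],
    [-1, -7, 0, 0, 0, 0, 0],
    [-2, -12, 0, 0, 0, 0, 0],
    [-5, -27, 0, 0, 0, 0, 0],
    [-5, -30, 30, 0, 0, 0, 0]
  ]
}}

```text
t: 5.08
ee_pos: [418.8, -310.3, 117.8]
orientation: [2.001, -2.419, -0.013]
ft_force: [-0.7, -0.1, 0.3]
width: 0.4
```

Emit:
{"api": "move_arm", "payload": {
  "motion": [
    [-5, 10, 41, 0, 0, 0.1, 87],
    [-10, 20, 82, 0, 0, 0.2, 87],
    [-10, 50, 120, 0, 0, 0.3, 87],
    [-10, 85, 140, 0, 0, 0.4, 87],
    [-10, 125, 150, 0, 0, 0.43, 87]
  ]
}}

```text
t: 5.5
ee_pos: [412.8, -191.9, 273.5]
orientation: [-2.475, 1.933, -0.009]
ft_force: [0.7, 1.2, 0.1]
width: 30.3
```

Run:
```python
from h import *
o=get_obs(); print({k:np.round(o[k],2) for k in('t','ee_pos','orientation','ft_force','width')})
im=get_image("wrist"); save(im,"w3")
for l,z in dict(dish_rim=120,tare_tip=106,tin_a_c=24,tin_a_mouth=14).items():
    print(l,[(round(m["p"],2),np.round(m["location"]),np.round(onz(im,m["location"],z))) for m in mark_of(im,l)[:3]])
```

```text
{'t': np.float64(5.5), 'ee_pos': array([ 412.85, -191.87,  273.53]), 'orientation': array([-2.47,  1.93, -0.01]), 'ft_force': array([0.68, 1.16, 0.11]), 'width': np.float64(30.34)}
dish_rim [(0.72, array([ 42., 396.]), array([ 580., -233.,  120.])), (0.43, array([128., 497.]), array([ 525., -370.,  120.]))]
tare_tip [(0.6, array([186., 381.]), array([ 427., -268.,  106.]))]
tin_a_c []
tin_a_mouth [(0.41, array([126., 500.]), array([ 543., -438.,   14.]))]
```

Emit:
{"api": "move_arm", "payload": {
  "motion": [
    [8, 40, 5, 0, 0, 0, 87],
    [16, 80, 10, 0, 0, 0, 87],
    [24, 120, 15, 0, 0, 0, 87],
    [32, 160, 20, 0, 0, 0, 87],
    [40, 200, 25, 0, 0, 0, 87]
  ]
}}

```text
t: 6.17
ee_pos: [451.9, 9.2, 294.3]
orientation: [2.469, -1.94, -0.002]
ft_force: [0.5, 0.5, -0.0]
width: 83.3
```

Emit:
{"api": "move_arm", "payload": {
  "motion": [
    [0, 35, 0, 0, 0, 0, 87],
    [0, 70, 0, 0, 0, 0, 87],
    [0, 100, 0, 0, 0, 0, 87],
    [0, 120, 0, 0, 0, 0, 87],
    [0, 120, 0, 0, 0, 0, 87]
  ]
}}

```text
t: 6.58
ee_pos: [452.2, 130.5, 294.0]
orientation: [2.474, -1.935, -0.002]
ft_force: [0.3, -0.4, -0.5]
width: 86.6
```

Run:
```python
from h import *
o=get_obs(); print({k:np.round(o[k],2) for k in('t','ee_pos','orientation','ft_force','width')})
im=get_image("wrist"); save(im,"w4")
for l,z in dict(dish_rim=120,tare_tip=106,tin_a_c=24,tin_a_mouth=14,beaker=0,mortar=0,wash_bottle=0).items():
    print(l,[(round(m["p"],2),np.round(m["location"]),np.round(onz(im,m["location"],z))) for m in mark_of(im,l)[:3]])
```

```text
{'t': np.float64(6.58), 'ee_pos': array([452.25, 130.55, 293.98]), 'orientation': array([ 2.47, -1.94, -0.  ]), 'ft_force': array([ 0.28, -0.38, -0.52]), 'width': np.float64(86.6)}
dish_rim [(0.87, array([151., 635.]), array([ 580., -233.,  120.]))]
tare_tip []
tin_a_c [(0.97, array([ 70., 229.]), array([560., 291.,  24.]))]
tin_a_mouth [(0.58, array([134., 246.]), array([476., 255.,  14.])), (0.55, array([134., 402.]), array([535.,  16.,  14.])), (0.17, array([152., 635.]), array([ 598., -352.,   14.]))]
beaker [(0.98, array([195., 276.]), array([387., 191.,   0.]))]
mortar []
wash_bottle []
```

View pics/w4.png

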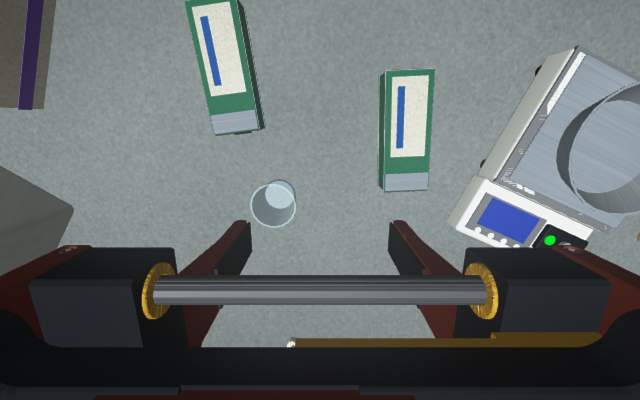

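The wrist view shows tin 1 (left, flap end near (236,125)) and tin 2 (centre, at (407,130)), both with grey flap bands facing the robot. I'll unproject the top-face corners.

Run:
```python
from h import *
im=get_image("wrist"); hsv=cv2.cvtColor(im["color"],cv2.COLOR_RGB2HSV)
for name,(x0,x1,y0,y1) in dict(L=(150,275,0,150),R=(370,450,50,205)).items():
    s=hsv[y0:y1,x0:x1]; c=im["color"][y0:y1,x0:x1].astype(int)
    g=((s[:,:,1]>80)&(s[:,:,0]>60)&(s[:,:,0]<95)&(c[:,:,1]>80)).astype(np.uint8)
    yy,xx=np.nonzero(g); P=np.array([onz(im,(y+y0,x+x0),48)[:2] for y,x in zip(yy,xx)],np.float32)
    r=cv2.minAreaRect(P); print(name,g.sum(),r, np.round(cv2.boxPoints(r)))
z=lambda x,y,h=48:np.round(onz(im,(y,x),h)[:2])
print("R corners",[z(*p) for p in((386,70),(435,69),(384,190),(428,191))])
print("L near",[z(*p) for p in((216,133),(257,127),(211,115),(254,108))])
cv2.imwrite("pics/w4c.png",cv2.resize(im["color"][0:205,170:450,::-1],None,fx=2.8,fy=2.8,interpolation=cv2.INTER_CUBIC))
```

```text
L 2028 ((558.852294921875, 291.7095947265625), (170.29254150390625, 65.99082946777344), 21.322662353515625) [[468. 291.]
 [492. 230.]
 [650. 292.]
 [626. 353.]]
R 2222 ((537.4976806640625, 23.866371154785156), (166.4406280517578, 74.23480224609375), 16.377187728881836) [[447.  36.]
 [468. -35.]
 [628.  12.]
 [607.  83.]]
R corners [array([610.,  72.]), array([627.,   7.]), array([447.,  24.]), array([462., -42.])]
L near [array([471., 286.]), array([493., 230.]), array([494., 297.]), array([518., 239.])]
```

View pics/w4c.png

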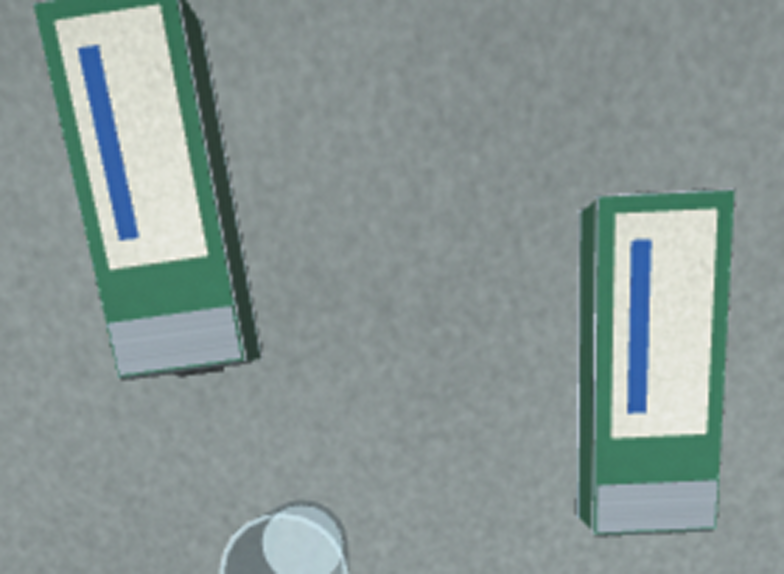

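Tin L fits cleanly at (559,292), yaw 21.3°, with a fitted size of 170×66. Tin R is at about (538,18), yaw about 16.5°. I'll grasp tin R first.

Emit:
{"api": "move_arm", "payload": {
  "motion": [
    [21, -28, -20, 0, 0, 0.02, 87],
    [43, -56, -45, 0, 0, 0.04, 87],
    [64, -84, -70, 0, 0, 0.045, 87],
    [86, -112, -95, 0, 0, 0.045, 87],
    [86, -112, -130, 0, 0, 0.045, 87]
  ]
}}

```text
t: 7.45
ee_pos: [543.0, 13.0, 166.5]
orientation: [-2.51, 1.882, -0.011]
ft_force: [0.7, 0.2, -0.6]
width: 87.3
```

Run:
```python
from h import *
o=get_obs(); print({k:np.round(o[k],2) for k in('t','ee_pos','orientation','ft_force','width')})
im=get_image("wrist"); save(im,"w5")
print([(round(m["p"],2),np.round(m["location"]),np.round(onz(im,m["location"],24))) for m in mark_of(im,"tin_a_c")[:3]])
print([(round(m["p"],2),np.round(m["location"]),np.round(onz(im,m["location"],14))) for m in mark_of(im,"tin_a_mouth")[:3]])
P=[(538,18,48)];a=np.radians(16.5)
for sx in(-85,85):
  for sy in(-33,33): 
    p=(538+sx*np.cos(a)-sy*np.sin(a),18+sx*np.sin(a)+sy*np.cos(a),48); q=proj(im,p); print(np.round(q)); cv2.circle(im["color"],tuple(int(v) for v in q),3,(255,0,0),-1)
save(im,"w5")
```

```text
{'t': np.float64(7.45), 'ee_pos': array([543.  ,  12.99, 166.47]), 'orientation': array([-2.51,  1.88, -0.01]), 'ft_force': array([ 0.71,  0.16, -0.6 ]), 'width': np.float64(87.29)}
[]
[(0.93, array([178., 104.]), array([482., 255.,  14.]))]
[342. 268.]
[284. 269.]
[345. 112.]
[278. 112.]
```

View pics/w5.png

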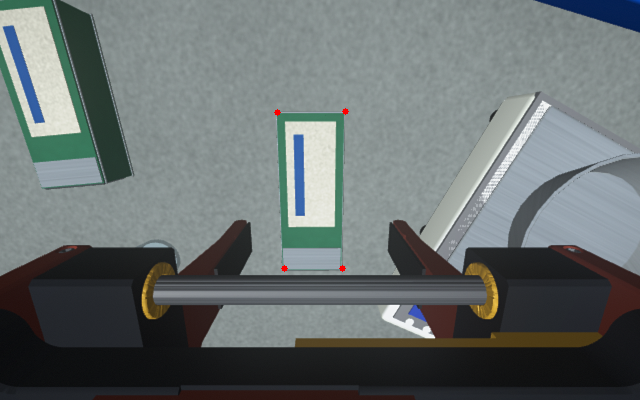

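The projected corners fall on tin R, so its pose is confirmed. I'll descend and grip.

Emit:
{"api": "move_arm", "payload": {
  "motion": [
    [0, 0, -40, 0, 0, 0, 87],
    [0, 0, -80, 0, 0, 0, 87],
    [0, 0, -120, 0, 0, 0, 87],
    [0, 0, -150, 0, 0, 0, 87],
    [0, 0, -156, 0, 0, 0, 87]
  ]
}}

```text
t: 8.02
ee_pos: [535.7, 17.6, 7.1]
orientation: [2.515, -1.878, -0.006]
ft_force: [-1.8, -0.6, 0.2]
width: 86.7
```

Emit:
{"api": "move_arm", "payload": {
  "motion": [
    [0, 0, 0, 0, 0, 0, 55],
    [0, 0, 0, 0, 0, 0, 55],
    [0, 0, 0, 0, 0, 0, 55],
    [0, 0, 0, 0, 0, 0, 55],
    [0, 0, 0, 0, 0, 0, 55]
  ]
}}

```text
t: 8.43
ee_pos: [539.5, 17.2, 11.7]
orientation: [-2.514, 1.88, -0.005]
ft_force: [-1.9, 2.4, 8.9]
width: 66.2
```

Emit:
{"api": "move_arm", "payload": {
  "motion": [
    [0, 0, 0, 0, 0, 0, 50],
    [0, 0, 0, 0, 0, 0, 50],
    [0, 0, 0, 0, 0, 0, 50],
    [0, 0, 15, 0, 0, 0, 50],
    [0, 0, 30, 0, 0, 0, 50]
  ]
}}

```text
t: 8.85
ee_pos: [537.5, 16.9, 40.2]
orientation: [2.516, -1.881, -0.0]
ft_force: [-0.9, -0.2, -2.8]
width: 66.0
```

Emit:
{"api": "move_arm", "payload": {
  "motion": [
    [0, 0, 25, 0, 0, 0, 50],
    [0, 0, 50, 0, 0, 0, 50],
    [0, 0, 70, 0, 0, 0, 50],
    [0, 0, 70, 0, 0, 0, 50],
    [0, 0, 70, 0, 0, 0, 50]
  ]
}}

```text
t: 9.27
ee_pos: [538.6, 16.8, 110.6]
orientation: [-2.514, 1.88, -0.005]
ft_force: [-0.2, -0.5, -4.7]
width: 65.9
```

```bash
cat > meas.py <<'E'
from h import *
from scipy.spatial.transform import Rotation as R
import sys
F=[];M=[];T=[]
for i in range(10):
    im=get_image("side"); o=get_obs(); F.append(o["ft_force"]);M.append(o["moment"]);T.append(o["joint_torque"])
r=R.from_rotvec(o["orientation"]).as_matrix(); yt=-r[:,0]  # tin +y (tool x is tin -y)
print("t",o["t"],"pos",np.round(o["ee_pos"],1),"w",round(o["width"],2),"tilt(deg, + flap up)",round(np.degrees(np.arcsin(r[:,1]@[0,0,1])),2), np.round(r[:,2],3))
print("F",np.round(np.mean(F,0),3),np.round(np.std(F,0),2),"M",np.round(np.mean(M,0),4),np.round(np.std(M,0),3),"M.ytin",np.round(np.mean(M,0)@yt,4),"tau5",np.mean(T,0)[[3,4,5]].round(3))
E
python3 meas.py
```

```text
t 9.7667 pos [537.4  16.8 108.5] w 65.92 tilt(deg, + flap up) 0.06 [-0.001 -0.    -1.   ]
F [ 0.239  0.15  -3.15 ] [0.28 0.47 0.44] M [ 0.0102 -0.013   0.0047] [0.029 0.027 0.033] M.ytin -0.0153 tau5 [ 0.023 -0.068  0.   ]
```

Emit:
{"api": "move_arm", "payload": {
  "motion": [
    [0, 0, 0, -0.007, 0.024, 0, 50],
    [0, 0, 0, -0.014, 0.048, 0, 50],
    [0, 0, 0, -0.021, 0.072, 0, 50],
    [0, 0, 0, -0.028, 0.096, 0, 50],
    [0, 0, 0, -0.036, 0.12, 0, 50]
  ]
}}

```text
t: 10.18
ee_pos: [537.7, 16.8, 108.9]
orientation: [2.433, -1.819, -0.115]
ft_force: [0.4, 0.5, -2.5]
width: 65.7
```

Emit:
{"api": "move_arm", "payload": {
  "motion": [
    [0, 0, 0, -0.007, 0.024, 0, 50],
    [0, 0, 0, -0.014, 0.048, 0, 50],
    [0, 0, 0, -0.021, 0.072, 0, 50],
    [0, 0, 0, -0.028, 0.096, 0, 50],
    [0, 0, 0, -0.036, 0.12, 0, 50]
  ]
}}

```text
t: 10.6
ee_pos: [537.8, 16.9, 108.9]
orientation: [2.348, -1.755, -0.221]
ft_force: [0.4, -0.2, -3.0]
width: 65.9
```

```bash
python3 meas.py; python3 meas.py
```

```text
t 11.1 pos [537.6  16.8 109.2] w 65.54 tilt(deg, + flap up) 14.34 [-0.237 -0.071 -0.969]
F [-0.317 -0.016 -3.246] [0.61 0.32 0.41] M [ 0.047  -0.2116 -0.0049] [0.041 0.045 0.026] M.ytin -0.2162 tau5 [-0.199  1.144  0.004]
t 11.6 pos [537.7  16.8 109. ] w 66.21 tilt(deg, + flap up) 14.36 [-0.238 -0.071 -0.969]
F [ 0.098  0.404 -3.243] [0.56 0.6  0.41] M [ 0.0567 -0.2147  0.0102] [0.032 0.028 0.027] M.ytin -0.222 tau5 [-0.19   1.076 -0.004]
```

Emit:
{"api": "move_arm", "payload": {
  "motion": [
    [0, 0, 0, -0.007, 0.024, 0, 50],
    [0, 0, 0, -0.014, 0.048, 0, 50],
    [0, 0, 0, -0.021, 0.072, 0, 50],
    [0, 0, 0, -0.028, 0.096, 0, 50],
    [0, 0, 0, -0.036, 0.12, 0, 50]
  ]
}}

```text
t: 12.02
ee_pos: [537.8, 16.8, 109.1]
orientation: [2.26, -1.689, -0.32]
ft_force: [-0.1, 0.3, -3.1]
width: 65.9
```

Emit:
{"api": "move_arm", "payload": {
  "motion": [
    [0, 0, 0, -0.007, 0.024, 0, 50],
    [0, 0, 0, -0.014, 0.048, 0, 50],
    [0, 0, 0, -0.021, 0.072, 0, 50],
    [0, 0, 0, -0.028, 0.096, 0, 50],
    [0, 0, 0, -0.036, 0.12, 0, 50]
  ]
}}

```text
t: 12.43
ee_pos: [537.9, 16.9, 109.0]
orientation: [2.169, -1.622, -0.413]
ft_force: [-0.2, 0.4, -2.4]
width: 65.8
```

```bash
python3 meas.py
```

```text
t 12.9333 pos [537.6  16.8 109.3] w 65.88 tilt(deg, + flap up) 28.69 [-0.46  -0.138 -0.877]
F [-0.269 -0.026 -3.076] [0.68 0.39 0.44] M [ 0.1204 -0.4474 -0.0072] [0.018 0.03  0.043] M.ytin -0.4632 tau5 [-0.375  2.265 -0.003]
```

At this tilt the fit gives a ball moment of about 0.04 N m, where two balls predict 0.047 and six predict 0.12. The weight of 3.18 N is also below the 3.3 N minimum for a full tin, so tin R looks like the nearly empty one. I'll put it back and test tin L.

Emit:
{"api": "move_arm", "payload": {
  "motion": [
    [0, 0, 0, 0.028, -0.096, 0, 50],
    [0, 0, 0, 0.056, -0.192, 0, 50],
    [0, 0, 0, 0.084, -0.288, 0, 50],
    [0, 0, 0, 0.112, -0.384, 0, 50],
    [0, 0, 0, 0.144, -0.48, 0, 50]
  ]
}}

```text
t: 13.35
ee_pos: [537.9, 16.8, 109.9]
orientation: [-2.513, 1.879, -0.006]
ft_force: [-0.1, -0.0, -2.9]
width: 65.9
```

Emit:
{"api": "move_arm", "payload": {
  "motion": [
    [0, 0, -30, 0, 0, 0, 50],
    [0, 0, -60, 0, 0, 0, 50],
    [0, 0, -80, 0, 0, 0, 50],
    [0, 0, -92, 0, 0, 0, 50],
    [0, 0, -96, 0, 0, 0, 50]
  ]
}}

```text
t: 13.77
ee_pos: [536.3, 16.8, 11.6]
orientation: [2.514, -1.88, -0.004]
ft_force: [-7.6, 3.5, 30.9]
width: 65.6
```

Emit:
{"api": "move_arm", "payload": {
  "motion": [
    [0, 0, -2, 0, 0, 0, 50],
    [0, 0, -4, 0, 0, 0, 50],
    [0, 0, -4, 0, 0, 0, 50],
    [0, 0, -4, 0, 0, 0, 50],
    [0, 0, -4, 0, 0, 0, 50]
  ]
}}

```text
t: 14.18
ee_pos: [536.7, 16.9, 11.2]
orientation: [2.515, -1.88, -0.002]
ft_force: [-9.0, -0.1, 17.6]
width: 66.1
```

```bash
python3 -c "
from h import *
o=get_obs(); print({k:np.round(o[k],3) for k in('t','ee_pos','orientation','ft_force','moment','width')})"
```

```text
{'t': np.float64(14.183), 'ee_pos': array([536.729,  16.891,  11.215]), 'orientation': array([ 2.515e+00, -1.880e+00, -2.000e-03]), 'ft_force': array([-9.004, -0.116, 17.647]), 'moment': array([0.125, 1.552, 0.09 ]), 'width': np.float64(66.055)}
```

Emit:
{"api": "move_arm", "payload": {
  "motion": [
    [0, 0, 1, 0, 0, 0, 87],
    [0, 0, 2, 0, 0, 0, 87],
    [0, 0, 2, 0, 0, 0, 87],
    [0, 0, 2, 0, 0, 0, 87],
    [0, 0, 25, 0, 0, 0, 87]
  ]
}}

```text
t: 14.6
ee_pos: [535.5, 16.8, 31.6]
orientation: [2.513, -1.879, -0.007]
ft_force: [-0.8, -0.3, -0.0]
width: 86.9
```

Emit:
{"api": "move_arm", "payload": {
  "motion": [
    [0, 0, 40, 0, 0, 0, 87],
    [0, 0, 80, 0, 0, 0, 87],
    [2, 25, 110, 0, 0, 0.02, 87],
    [5, 65, 115, 0, 0, 0.04, 87],
    [8, 105, 115, 0, 0, 0.06, 87]
  ]
}}

```text
t: 15.02
ee_pos: [548.0, 122.7, 152.5]
orientation: [-2.566, 1.804, -0.007]
ft_force: [1.5, -0.0, -0.5]
width: 86.7
```

Emit:
{"api": "move_arm", "payload": {
  "motion": [
    [3, 40, 5, 0, 0, 0.02, 87],
    [6, 80, 10, 0, 0, 0.024, 87],
    [10, 120, 10, 0, 0, 0.024, 87],
    [13, 150, 10, 0, 0, 0.024, 87],
    [13, 170, 10, 0, 0, 0.024, 87]
  ]
}}

```text
t: 15.43
ee_pos: [559.1, 295.3, 159.4]
orientation: [-2.593, 1.77, -0.001]
ft_force: [0.2, 0.4, 0.4]
width: 86.9
```

Emit:
{"api": "move_arm", "payload": {
  "motion": [
    [0, 0, 0, 0, 0, 0, 87]
  ]
}}

```text
t: 15.52
ee_pos: [558.8, 295.8, 159.1]
orientation: [-2.594, 1.768, -0.0]
ft_force: [-0.1, -1.6, -1.4]
width: 87.1
```

Run:
```python
from h import *
get_image("wrist");get_image("wrist")
o=get_obs(); print({k:np.round(o[k],2) for k in('t','ee_pos','orientation','ft_force','width')})
im=get_image("wrist"); D=im["color"].copy()
for c,a in(((538,18),16.5),((559,292),21.3)):
  a=np.radians(a)
  for sx in(-85,85):
   for sy in(-33,33): 
    p=(c[0]+sx*np.cos(a)-sy*np.sin(a),c[1]+sx*np.sin(a)+sy*np.cos(a),48); q=proj(im,p); cv2.circle(D,tuple(int(v) for v in q),3,(255,0,0),-1)
cv2.imwrite("pics/w6.png",D[:,:,::-1])
```

```text
{'t': np.float64(15.62), 'ee_pos': array([558.33, 292.17, 158.73]), 'orientation': array([ 2.59, -1.77, -0.  ]), 'ft_force': array([-0.05, -0.5 , -0.01]), 'width': np.float64(87.29)}
```

View pics/w6.png

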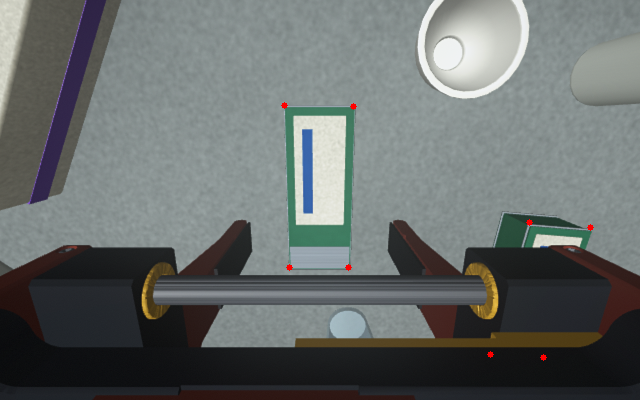

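The projected corners match tin L, and tin R is back in its place. I'll descend and grip L.

Emit:
{"api": "move_arm", "payload": {
  "motion": [
    [0, 0, -40, 0, 0, 0, 87],
    [0, 0, -80, 0, 0, 0, 87],
    [0, 0, -115, 0, 0, 0, 87],
    [0, 0, -142, 0, 0, 0, 87],
    [0, 0, -149, 0, 0, 0, 87]
  ]
}}

```text
t: 16.08
ee_pos: [555.8, 288.6, 5.7]
orientation: [2.586, -1.772, -0.006]
ft_force: [-1.4, 0.7, 0.2]
width: 87.3
```

Emit:
{"api": "move_arm", "payload": {
  "motion": [
    [0, 0, 0, 0, 0, 0, 55],
    [0, 0, 0, 0, 0, 0, 55],
    [0, 0, 0, 0, 0, 0, 55],
    [0, 0, 0, 0, 0, 0, 55],
    [0, 0, 0, 0, 0, 0, 55]
  ]
}}

```text
t: 16.5
ee_pos: [560.2, 292.3, 12.3]
orientation: [-2.59, 1.772, -0.003]
ft_force: [0.3, -1.4, 5.9]
width: 65.9
```

Emit:
{"api": "move_arm", "payload": {
  "motion": [
    [0, 0, 0, 0, 0, 0, 50],
    [0, 0, 0, 0, 0, 0, 50],
    [0, 0, 0, 0, 0, 0, 50],
    [0, 0, 15, 0, 0, 0, 50],
    [0, 0, 30, 0, 0, 0, 50]
  ]
}}

```text
t: 16.92
ee_pos: [557.7, 291.5, 40.6]
orientation: [2.591, -1.773, -0.002]
ft_force: [0.0, 0.1, -5.0]
width: 66.0
```

Emit:
{"api": "move_arm", "payload": {
  "motion": [
    [0, 0, 25, 0, 0, 0, 50],
    [0, 0, 50, 0, 0, 0, 50],
    [0, 0, 70, 0, 0, 0, 50],
    [0, 0, 70, 0, 0, 0, 50],
    [0, 0, 70, 0, 0, 0, 50]
  ]
}}

```text
t: 17.33
ee_pos: [559.4, 292.3, 112.0]
orientation: [-2.591, 1.772, -0.003]
ft_force: [0.5, -0.1, -3.4]
width: 65.8
```

```bash
python3 meas.py
```

```text
t 17.8333 pos [558.5 291.7 109.5] w 65.86 tilt(deg, + flap up) 0.05 [-0.001 -0.    -1.   ]
F [ 0.218  0.047 -4.254] [0.3  0.38 0.5 ] M [-0.0081 -0.0124  0.0089] [0.022 0.034 0.029] M.ytin -0.0086 tau5 [ 0.008 -0.072 -0.   ]
```

Emit:
{"api": "move_arm", "payload": {
  "motion": [
    [0, 0, 0, -0.009, 0.023, 0, 50],
    [0, 0, 0, -0.018, 0.047, 0, 50],
    [0, 0, 0, -0.027, 0.07, 0, 50],
    [0, 0, 0, -0.036, 0.093, 0, 50],
    [0, 0, 0, -0.045, 0.116, 0, 50]
  ]
}}

```text
t: 18.25
ee_pos: [558.7, 291.8, 109.9]
orientation: [2.506, -1.714, -0.108]
ft_force: [-0.7, 0.1, -4.2]
width: 65.7
```

Emit:
{"api": "move_arm", "payload": {
  "motion": [
    [0, 0, 0, -0.009, 0.023, 0, 50],
    [0, 0, 0, -0.018, 0.047, 0, 50],
    [0, 0, 0, -0.027, 0.07, 0, 50],
    [0, 0, 0, -0.036, 0.093, 0, 50],
    [0, 0, 0, -0.045, 0.116, 0, 50]
  ]
}}

```text
t: 18.67
ee_pos: [558.9, 291.9, 109.9]
orientation: [2.417, -1.653, -0.208]
ft_force: [0.8, 0.3, -4.3]
width: 65.8
```

```bash
python3 meas.py; python3 meas.py
```

```text
t 19.1667 pos [558.6 291.8 110.2] w 65.84 tilt(deg, + flap up) 14.24 [-0.229 -0.089 -0.969]
F [ 1.000e-03  1.240e-01 -4.256e+00] [0.5  0.49 0.56] M [ 0.0658 -0.1889 -0.0137] [0.028 0.032 0.022] M.ytin -0.1999 tau5 [ 0.089  1.158 -0.006]
t 19.6667 pos [558.7 291.8 110.1] w 65.81 tilt(deg, + flap up) 14.25 [-0.23  -0.089 -0.969]
F [ 0.336  0.242 -4.009] [0.4  0.29 0.63] M [ 0.0502 -0.1772  0.0015] [0.031 0.029 0.025] M.ytin -0.1834 tau5 [ 0.086  1.088 -0.004]
```

Emit:
{"api": "move_arm", "payload": {
  "motion": [
    [0, 0, 0, -0.009, 0.023, 0, 50],
    [0, 0, 0, -0.018, 0.047, 0, 50],
    [0, 0, 0, -0.027, 0.07, 0, 50],
    [0, 0, 0, -0.036, 0.093, 0, 50],
    [0, 0, 0, -0.045, 0.116, 0, 50]
  ]
}}

```text
t: 20.08
ee_pos: [558.8, 291.9, 110.1]
orientation: [2.325, -1.591, -0.302]
ft_force: [-0.1, 0.6, -4.3]
width: 65.8
```

Emit:
{"api": "move_arm", "payload": {
  "motion": [
    [0, 0, 0, -0.009, 0.023, 0, 50],
    [0, 0, 0, -0.018, 0.047, 0, 50],
    [0, 0, 0, -0.027, 0.07, 0, 50],
    [0, 0, 0, -0.036, 0.093, 0, 50],
    [0, 0, 0, -0.045, 0.116, 0, 50]
  ]
}}

```text
t: 20.5
ee_pos: [558.9, 291.9, 110.0]
orientation: [2.232, -1.527, -0.389]
ft_force: [-0.1, 0.3, -3.2]
width: 65.7
```

```bash
python3 meas.py
```

```text
t 21.0 pos [558.6 291.8 110.3] w 66.01 tilt(deg, + flap up) 28.49 [-0.445 -0.172 -0.879]
F [-0.208 -0.214 -4.309] [0.58 0.36 0.66] M [ 0.1749 -0.4436  0.0093] [0.034 0.035 0.024] M.ytin -0.4768 tau5 [ 0.162  2.361 -0.008]
```

L gives a ball moment of about 0.105–0.12 N m and a weight of 4.2 N. R gave 0.02–0.04 N m and 3.2 N. So L is the full tin. With R full, the tin masses would be 126 g and 362 g, both outside the 140–330 g range. I'll level it and fit a quick kinematic model to check which pour orientation the wrist range allows.

```bash
python3 -c "
from h import *
o=get_obs(); print(o['qpos'].tolist(),o['ee_pos'].tolist(),o['orientation'].tolist())"
```

```text
[0.44497047262551237, 0.8035883959135961, 1.3206233331505979, 0.035791102718235976, 1.5134448064106711, 1.6338168861207516] [558.6422591661624, 291.8371027370132, 110.31819593525219] [2.232671456489364, -1.5273676805989624, -0.3882083853309138]
```

Emit:
{"api": "move_arm", "payload": {
  "motion": [
    [0, 0, 15, 0.036, -0.093, 0, 50],
    [0, 0, 30, 0.072, -0.186, 0, 50],
    [0, 0, 45, 0.108, -0.28, 0, 50],
    [0, 0, 60, 0.144, -0.37, 0, 50],
    [0, 0, 70, 0.18, -0.464, 0, 50]
  ]
}}

```text
t: 21.42
ee_pos: [559.3, 292.1, 182.3]
orientation: [-2.588, 1.771, -0.005]
ft_force: [-0.1, 0.1, -4.1]
width: 65.6
```

```bash
cat > kin.py <<'E'
from h import *
from scipy.spatial.transform import Rotation as R
from scipy.optimize import least_squares
def fk(q,P):
    h,L1,L2,L3,a=P; E=lambda s,v:R.from_euler(s,v)
    r=E('z',q[0])*E('y',q[1]); p=np.array([0,0,h])+r.apply([0,0,L1]); r=r*E('y',q[2]); p=p+r.apply([a,0,L2]); r=r*E('z',q[3])*E('y',q[4]); r=r*E('z',q[5]); return p+r.apply([0,0,L3]),r
lo=np.array([-3,-.9,.09,-1.31,.11,-2.54]);hi=np.array([3,2.11,2.58,4.45,2.69,2.54])
def ik(p,r,P,q0):
    f=lambda q:(lambda x:np.r_[(x[0]-p)/100,(x[1].inv()*r).as_rotvec()])(fk(q,P))
    s=least_squares(f,np.clip(q0,lo+1e-3,hi-1e-3),bounds=(lo,hi)); return s.x,np.abs(s.fun).max()
E
python3 - <<'E'
from kin import *
o=get_obs(); print(np.round(o['qpos'],3),np.round(o['ee_pos'],1),np.round(o['orientation'],3))
np.save("q.npy",o["qpos"])
E
```

```text
[ 0.463  0.475  1.651 -0.     1.009  1.663] [559.3 292.1 182.3] [-2.588  1.771 -0.005]
```

```bash
cat > plan.py <<'E'
from kin import *
D=[([.424,1.631,0,1.089,-.019][:0] or [-1.348,.4235,1.6305,0,1.089,-.019],[149.563,-606.277,221.913]),
([-.701,.325,1.834,0,.982,1.058],[420.797,-339.273,202.882]),
([0.44497,0.80359,1.32062,0.03579,1.51344,1.63382],[558.642,291.837,110.318]),
(list(np.load("q.npy")),[559.3,292.1,182.3])]
s=least_squares(lambda P:np.concatenate([fk(q,P)[0]-p for q,p in D]),[180,650,400,400,0]); P=s.x
def tool(c,yaw,tilt,dz=-14.5): # tilt>0: flap down
    rt=R.from_euler('z',yaw)*R.from_euler('y',-tilt)   # +x end up
    m=rt.as_matrix(); x=-m[:,1];z=-m[:,2]; r=R.from_matrix(np.c_[x,np.cross(z,x),z]); return c+rt.apply([0,0,dz]),r,rt
def for_mouth(mouth,yaw,tilt):
    rt=R.from_euler('z',yaw)*R.from_euler('y',-tilt); return np.array(mouth)-rt.apply([-85,0,-10])
E
python3 - <<'E'
from plan import *
print(np.round(P,1),np.abs(s.fun).max())
q0=np.load("q.npy"); dish=np.array([581,-233.])
for yd in(158,120,90,-90,-22,-112,68):
  for tl in(0,30,50,60):
    yaw=np.radians(yd); u=np.array([np.cos(yaw),np.sin(yaw)])
    m=np.r_[dish+10*u,122]; c=for_mouth(m,yaw,np.radians(tl)); 
    if tl==0:c[2]=190
    p,r,rt=tool(c,yaw,np.radians(tl)); q1=np.arctan2(p[1],p[0])
    best=min((ik(p,r,P,[q1,.5,1.6,q4,1.2,q6]) for q4 in(0,.8,-.8,1.5,3) for q6 in(-1.5,0,1.5)),key=lambda b:b[1])
    print(yd,tl,np.round(p),np.round(best[0],2),round(best[1],4))
E
```

```text
[302.6 576.  475.5 321.8  71. ] 11.623417227603284
158 0 [ 493. -197.  176.] [-0.38  0.35  1.88  0.    0.91  1.57] 0.0
158 30 [ 501. -201.  161.] [-0.38  0.64  1.52  0.    1.5   1.57] 0.0
158 50 [ 518. -207.  184.] [-0.38  0.84  1.26  0.    1.92  1.57] 0.0
158 60 [ 529. -212.  193.] [-0.38  0.94  1.13  0.    2.12  1.57] 0.0
120 0 [ 534. -151.  176.] [-0.28  0.38  1.83 -0.    0.93  2.34] 0.0
120 30 [ 538. -159.  161.] [-0.45  0.63  1.55  0.29  1.41  2.06] 0.0
120 50 [ 547. -174.  184.] [-0.52  0.79  1.34  0.4   1.79  2.02] 0.0
120 60 [ 553. -184.  193.] [-0.55  0.89  1.24  0.46  1.96  2.02] 0.0
90 0 [ 581. -138.  176.] [-0.33  0.43  1.77  0.22  0.92  2.54] 0.1489
90 30 [ 581. -147.  161.] [-0.49  0.59  1.63  0.49  1.23  2.42] 0.0
90 50 [ 581. -165.  184.] [-0.62  0.72  1.51  0.68  1.53  2.28] 0.0
90 60 [ 581. -177.  193.] [-0.66  0.79  1.45  0.76  1.68  2.24] 0.0
-90 0 [ 581. -328.  176.] [-0.51  0.53  1.57  0.    1.04 -0.51] 0.0
-90 30 [ 581. -319.  161.] [-0.27  0.52  1.76 -0.7   0.85  0.2 ] 0.0
-90 50 [ 581. -301.  184.] [-0.09  0.57  1.82 -1.1   1.03  0.65] 0.0
-90 60 [ 581. -289.
[... 180 characters left out ...]
6] 0.0
-22 50 [ 644. -259.  184.] [-0.38  0.43  2.12  3.15  0.28  1.56] 0.0
-22 60 [ 633. -254.  193.] [-0.38  0.48  2.22  3.15  0.6   1.57] 0.0
-112 0 [ 545. -321.  176.] [-0.53  0.49  1.65  0.    1.01 -0.15] 0.0
-112 30 [ 549. -313.  161.] [-0.26  0.56  1.69 -0.61  1.05  0.47] 0.0
-112 50 [ 555. -296.  184.] [-0.1   0.65  1.66 -0.87  1.29  0.74] 0.0
-112 60 [ 560. -285.  193.] [-0.04  0.71  1.64 -0.97  1.43  0.83] 0.0
68 0 [ 617. -145.  176.] [-0.12  0.47  1.71 -0.27  0.92 -2.54] 0.1845
68 30 [ 613. -153.  161.] [-0.53  0.56  1.72  0.69  1.03  2.54] 0.0552
68 50 [ 607. -170.  184.] [-0.66  0.64  1.66  0.87  1.29  2.41] 0.0
68 60 [ 602. -181.  193.] [-0.72  0.71  1.64  0.97  1.42  2.32] 0.0
```

The model shows that pouring with the tin's closed end toward +y (yaw 90°) stays well inside the joint ranges. I'll carry the tin to beside the dish, level and with gentle acceleration.

Emit:
{"api": "move_arm", "payload": {
  "motion": [
    [0, -10, 4, 0, 0, 0.08, 50],
    [0, -30, 8, 0, 0, 0.16, 50],
    [0, -60, 12, 0, 0, 0.24, 50],
    [0, -95, 16, 0, 0, 0.32, 50],
    [0, -130, 20, 0, 0, 0.4, 50]
  ]
}}

```text
t: 21.83
ee_pos: [557.8, 160.8, 200.6]
orientation: [2.897, -1.215, -0.0]
ft_force: [1.2, -0.5, -4.3]
width: 66.0
```

Emit:
{"api": "move_arm", "payload": {
  "motion": [
    [4, -35, 0, 0, 0, 0.08, 50],
    [8, -70, 0, 0, 0, 0.16, 50],
    [13, -105, 0, 0, 0, 0.24, 50],
    [18, -140, 0, 0, 0, 0.32, 50],
    [22, -175, 0, 0, 0, 0.4, 50]
  ]
}}

```text
t: 22.25
ee_pos: [580.3, -14.9, 200.5]
orientation: [3.08, -0.618, -0.0]
ft_force: [0.5, 0.1, -4.8]
width: 66.1
```

Emit:
{"api": "move_arm", "payload": {
  "motion": [
    [0, -35, 0, 0, 0, 0.08, 50],
    [0, -70, 0, 0, 0, 0.16, 50],
    [0, -98, 0, 0, 0, 0.24, 50],
    [0, -114, 0, 0, 0, 0.32, 50],
    [0, -122, 0, 0, 0, 0.4, 50]
  ]
}}

```text
t: 22.67
ee_pos: [580.1, -137.7, 200.3]
orientation: [3.141, 0.003, -0.0]
ft_force: [0.3, -0.2, -4.5]
width: 66.1
```

Run:
```python
from h import *
from scipy.spatial.transform import Rotation as R
for i in range(3): s=get_image("side")
o=get_obs(); print({k:np.round(o[k],3) for k in('t','ee_pos','orientation','ft_force','moment','width','qpos')}); print(R.from_rotvec(o["orientation"]).as_matrix().round(3))
im=get_image("wrist"); sc=get_image("scene")
for n,i in(("w",im),("s",s),("sc",sc)):
  for l,z in dict(dish_rim=120).items(): print(n,[(round(m["p"],2),np.round(m["location"]),np.round(onz(i,m["location"],z))) for m in mark_of(i,l)[:2]])
cv2.imwrite("pics/pre.png",cv2.resize(np.hstack([im["color"],s["color"]]),(800,250),interpolation=cv2.INTER_AREA)[:,:,::-1])
```

```text
{'t': np.float64(22.817), 'ee_pos': array([ 580.211, -135.598,  200.166]), 'orientation': array([-3.141e+00,  6.000e-03,  1.000e-03]), 'ft_force': array([-0.191,  0.081, -3.596]), 'moment': array([-0.075, -0.081,  0.053]), 'width': np.float64(66.016), 'qpos': array([-0.25 ,  0.407,  1.714,  0.   ,  1.021, -0.246])}
[[ 1.    -0.004 -0.   ]
 [-0.004 -1.     0.   ]
 [-0.    -0.    -1.   ]]
w []
s [(0.59, array([158., 362.]), array([ 583., -230.,  120.]))]
sc [(0.94, array([173., 277.]), array([ 592., -236.,  120.]))]
```

View pics/pre.png

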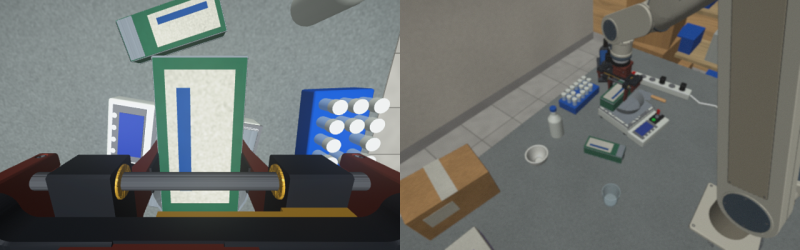

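The wrist view shows tin L held level at (200,130). Tin R stands at (185,25) and the balance terminal is at (130,130). The side view shows L's flap end over the dish and the bystanders in place. Now I'll pour slowly with the mouth over the dish.

Emit:
{"api": "move_arm", "payload": {
  "motion": [
    [1, 0, -25, 0, 0, 0, 50],
    [1, 0, -44, 0, 0, 0, 50],
    [1, 0, -41, 0.09, 0, 0, 50],
    [1, -1, -38, 0.175, 0, 0, 50],
    [1, -2, -34, 0.265, 0, 0, 50]
  ]
}}

```text
t: 23.48
ee_pos: [582.0, -135.6, 166.2]
orientation: [-2.872, -0.003, -0.0]
ft_force: [-0.4, 0.1, -4.4]
width: 66.0
```

Emit:
{"api": "move_arm", "payload": {
  "motion": [
    [0, -2, 3, 0.087, 0, 0, 50],
    [0, -4, 6, 0.174, 0, 0, 50],
    [0, -6, 8, 0.227, 0, 0, 50],
    [0, -8, 10, 0.279, 0, 0, 50],
    [0, -10, 12, 0.331, 0, 0, 50]
  ]
}}

```text
t: 23.9
ee_pos: [582.2, -147.3, 178.5]
orientation: [-2.544, -0.0, -0.001]
ft_force: [-0.3, 0.2, -2.8]
width: 66.3
```

Emit:
{"api": "move_arm", "payload": {
  "motion": [
    [0, -2, 2, 0.053, 0, 0, 50],
    [0, -5, 2.5, 0.105, 0, 0, 50],
    [0, -8, 4, 0.157, 0, 0, 50],
    [0, -11, 5, 0.21, 0, 0, 50],
    [0, -14, 7.5, 0.262, 0, 0, 50]
  ]
}}

```text
t: 24.32
ee_pos: [582.1, -161.1, 185.7]
orientation: [-2.282, -0.001, 0.0]
ft_force: [0.7, -0.3, -3.2]
width: 66.0
```

Emit:
{"api": "move_arm", "payload": {
  "motion": [
    [0, 0, 0, 0, 0, 0, 50],
    [0, 0, 0, 0, 0, 0, 50],
    [0, 0, 0, 0, 0, 0, 50],
    [0, 0, 0, 0, 0, 0, 50],
    [0, 0, 0, 0, 0, 0, 50]
  ]
}}

```text
t: 24.73
ee_pos: [581.9, -160.6, 186.1]
orientation: [-2.285, -0.001, -0.0]
ft_force: [0.6, 0.2, -1.6]
width: 65.9
```

```bash
python3 meas.py
python3 - <<'E'
from h import *
im=get_image("scene"); s=get_image("side")
a=cv2.resize(im["color"][100:250,200:400],None,fx=2,fy=2,interpolation=cv2.INTER_CUBIC);b=cv2.resize(s["color"][80:230,300:500],None,fx=2,fy=2,interpolation=cv2.INTER_CUBIC)
cv2.imwrite("pics/pour.png",np.hstack([a,b])[:,:,::-1])
E
```

```text
t 25.2333 pos [ 581.7 -161.2  185.5] w 66.03 tilt(deg, + flap up) -49.16 [-0.     0.757 -0.654]
F [ 0.067  0.196 -2.214] [0.4  0.39 0.26] M [-0.6297 -0.0703 -0.0054] [0.025 0.03  0.022] M.ytin 0.6297 tau5 [2.266 2.647 0.013]
```

The held weight fell from 4.2 N to 2.2 N, and six balls weigh 1.94 N. I'll tip a bit further to make sure the tin is empty.

Emit:
{"api": "move_arm", "payload": {
  "motion": [
    [0, -3, 3, 0.05, 0, 0, 50],
    [0, -7, 6, 0.1, 0, 0, 50],
    [0, -10, 8.5, 0.157, 0, 0, 50],
    [0, -10, 8.5, 0.157, 0, 0, 50],
    [0, -10, 8.5, 0.157, 0, 0, 50]
  ]
}}

```text
t: 25.75
ee_pos: [581.5, -171.6, 193.2]
orientation: [-2.127, 0.002, 0.001]
ft_force: [-1.0, -0.4, -1.5]
width: 65.9
```

```bash
python3 meas.py; python3 meas.py
```

```text
t 26.25 pos [ 581.7 -171.   194.3] w 65.74 tilt(deg, + flap up) -58.13 [-0.     0.849 -0.528]
F [-0.091  0.052 -1.821] [0.31 0.49 0.44] M [-0.701  -0.0907 -0.0153] [0.024 0.029 0.03 ] M.ytin 0.7011 tau5 [2.414 3.037 0.013]
t 26.75 pos [ 581.7 -171.2  194. ] w 65.97 tilt(deg, + flap up) -58.16 [ 0.     0.85  -0.528]
F [-0.108  0.32  -2.283] [0.33 0.44 0.48] M [-0.6881 -0.0725  0.0072] [0.031 0.035 0.036] M.ytin 0.6881 tau5 [2.428 3.051 0.013]
```

Tin L is empty at about 2.1 N. I'll level it over the dish and carry it back.

Emit:
{"api": "move_arm", "payload": {
  "motion": [
    [0, 5, 1, -0.085, 0, 0, 50],
    [0, 10, 2, -0.17, 0, 0, 50],
    [0, 15, 3, -0.255, 0, 0, 50],
    [0, 20, 4, -0.34, 0, 0, 50],
    [0, 24, 5, -0.425, 0, 0, 50]
  ]
}}

```text
t: 27.17
ee_pos: [581.7, -147.2, 199.5]
orientation: [-2.555, 0.0, -0.001]
ft_force: [0.1, -0.6, -1.8]
width: 66.0
```

Emit:
{"api": "move_arm", "payload": {
  "motion": [
    [0, 4, 0, -0.118, 0, 0, 50],
    [0, 7, 0, -0.236, 0, 0, 50],
    [0, 9, 1, -0.354, 0, 0, 50],
    [-1, 11, 1, -0.472, 0, 0, 50],
    [-1, 12, 1, -0.59, 0, 0, 50]
  ]
}}

```text
t: 27.58
ee_pos: [581.0, -135.0, 201.4]
orientation: [3.137, -0.001, 0.004]
ft_force: [0.5, 0.7, -3.4]
width: 66.0
```

Emit:
{"api": "move_arm", "payload": {
  "motion": [
    [0, 10, 0, 0, 0, -0.08, 50],
    [0, 30, 0, 0, 0, -0.16, 50],
    [0, 60, 0, 0, 0, -0.24, 50],
    [0, 95, 0, 0, 0, -0.32, 50],
    [0, 130, 0, 0, 0, -0.4, 50]
  ]
}}

```text
t: 28.0
ee_pos: [580.0, -3.9, 200.1]
orientation: [-3.077, 0.632, 0.002]
ft_force: [0.1, 0.4, -2.2]
width: 65.9
```

Emit:
{"api": "move_arm", "payload": {
  "motion": [
    [-4, 35, 0, 0, 0, -0.08, 50],
    [-8, 70, 0, 0, 0, -0.16, 50],
    [-13, 105, 0, 0, 0, -0.24, 50],
    [-18, 140, 0, 0, 0, -0.32, 50],
    [-22, 175, 0, 0, 0, -0.4, 50]
  ]
}}

```text
t: 28.42
ee_pos: [557.6, 171.5, 200.1]
orientation: [2.891, -1.23, -0.002]
ft_force: [0.4, -0.1, -2.9]
width: 65.6
```

Emit:
{"api": "move_arm", "payload": {
  "motion": [
    [0, 35, 0, 0, 0, -0.08, 50],
    [0, 70, 0, 0, 0, -0.16, 50],
    [0, 98, 0, 0, 0, -0.24, 50],
    [0, 114, 0, 0, 0, -0.32, 50],
    [0, 122, 0, 0, 0, -0.4, 50]
  ]
}}

```text
t: 28.83
ee_pos: [557.9, 294.5, 200.0]
orientation: [-2.591, 1.776, 0.002]
ft_force: [-0.8, -0.2, -3.1]
width: 65.9
```

Emit:
{"api": "move_arm", "payload": {
  "motion": [
    [0, 0, -25, 0, 0, 0, 50],
    [0, 0, -60, 0, 0, 0, 50],
    [0, 0, -95, 0, 0, 0, 50],
    [0, 0, -125, 0, 0, 0, 50],
    [0, 0, -145, 0, 0, 0, 50]
  ]
}}

```text
t: 29.25
ee_pos: [556.6, 291.1, 51.9]
orientation: [2.589, -1.772, -0.004]
ft_force: [0.3, 0.7, -2.5]
width: 65.6
```

```bash
python3 meas.py
```

```text
t 29.75 pos [559.5 292.2  56.6] w 65.8 tilt(deg, + flap up) -0.13 [ 0.002  0.001 -1.   ]
F [-0.148 -0.062 -2.105] [0.92 0.41 0.72] M [ 0.0091 -0.0127 -0.0003] [0.04  0.036 0.03 ] M.ytin -0.0151 tau5 [ 0.009 -0.14  -0.   ]
```

Emit:
{"api": "move_arm", "payload": {
  "motion": [
    [0, 0, -12, 0, 0, 0, 50],
    [0, 0, -24, 0, 0, 0, 50],
    [0, 0, -34, 0, 0, 0, 50],
    [0, 0, -40, 0, 0, 0, 50],
    [0, 0, -43, 0, 0, 0, 50]
  ]
}}

```text
t: 30.17
ee_pos: [557.5, 291.2, 11.9]
orientation: [2.59, -1.772, -0.003]
ft_force: [-12.7, -6.8, 36.4]
width: 66.0
```

Emit:
{"api": "move_arm", "payload": {
  "motion": [
    [0, 0, -1, 0, 0, 0, 50],
    [0, 0, -2, 0, 0, 0, 50],
    [0, 0, -2, 0, 0, 0, 50],
    [0, 0, -2, 0, 0, 0, 50],
    [0, 0, -2, 0, 0, 0, 50]
  ]
}}

```text
t: 30.58
ee_pos: [557.6, 291.3, 11.8]
orientation: [2.591, -1.772, -0.002]
ft_force: [-11.1, -5.7, 25.1]
width: 65.7
```

Emit:
{"api": "move_arm", "payload": {
  "motion": [
    [0, 0, 0, 0, 0, 0, 87],
    [0, 0, 0, 0, 0, 0, 87],
    [0, 0, 0, 0, 0, 0, 87],
    [0, 0, 0, 0, 0, 0, 87],
    [0, 0, 15, 0, 0, 0, 87]
  ]
}}

```text
t: 31.0
ee_pos: [556.7, 290.9, 22.6]
orientation: [2.589, -1.771, -0.004]
ft_force: [-0.9, -0.1, -0.2]
width: 86.8
```

Emit:
{"api": "move_arm", "payload": {
  "motion": [
    [0, 0, 40, 0, 0, 0, 87],
    [0, 0, 80, 0, 0, 0, 87],
    [-10, -20, 120, 0, 0, 0, 87],
    [-30, -50, 150, 0, 0, 0, 87],
    [-60, -80, 180, 0, 0, 0, 87]
  ]
}}

```text
t: 31.42
ee_pos: [510.4, 223.0, 196.8]
orientation: [-2.591, 1.771, -0.004]
ft_force: [0.2, -0.7, 0.1]
width: 86.8
```

Emit:
{"api": "move_arm", "payload": {
  "motion": [
    [-15, -35, 20, 0, 0, 0, 87],
    [-30, -70, 40, 0, 0, 0, 87],
    [-40, -100, 60, 0, 0, 0, 87],
    [-50, -120, 75, 0, 0, 0, 87],
    [-50, -120, 75, 0, 0, 0, 87]
  ]
}}

```text
t: 31.83
ee_pos: [459.0, 100.6, 272.5]
orientation: [-2.588, 1.776, -0.006]
ft_force: [0.3, 0.4, -0.2]
width: 87.0
```

Run:
```python
from h import *
for i in range(3): s=get_image("side")
o=get_obs(); print({k:np.round(o[k],2) for k in('t','ee_pos','ft_force','width')})
im=get_image("wrist"); D=im["color"].copy()
for l,z in dict(tin_a_c=24,tare_tip=106,dish_rim=120,beaker=0,mortar=0,wash_bottle=0).items(): print(l,[(round(m["p"],2),np.round(onz(im,m["location"],z))) for m in mark_of(im,l)[:3]])
for c,a in(((538,18),16.5),((559,292),21.3)):
  a=np.radians(a)
  for sx in(-85,85):
   for sy in(-33,33): 
    p=(c[0]+sx*np.cos(a)-sy*np.sin(a),c[1]+sx*np.sin(a)+sy*np.cos(a),48); q=proj(im,p); cv2.circle(D,tuple(int(v) for v in q),2,(255,0,0),-1)
a=cv2.resize(s["color"][120:280,280:480],(400,320),interpolation=cv2.INTER_CUBIC)
sc=get_image("scene"); b=cv2.resize(sc["color"][130:230,215:340],(400,320),interpolation=cv2.INTER_CUBIC)
cv2.imwrite("pics/end.png",np.vstack([cv2.resize(D[:280],(640,280)),cv2.resize(np.hstack([a,b]),(640,256))])[:,:,::-1])
```

```text
{'t': np.float64(31.98), 'ee_pos': array([459.6 , 103.26, 269.22]), 'ft_force': array([ 0.09,  0.63, -0.74]), 'width': np.float64(87.25)}
tin_a_c [(0.86, array([555., 287.,  24.]))]
tare_tip []
dish_rim [(0.71, array([ 580., -237.,  120.]))]
beaker [(0.59, array([392., 190.,   0.]))]
mortar []
wash_bottle []
```

View pics/end.png

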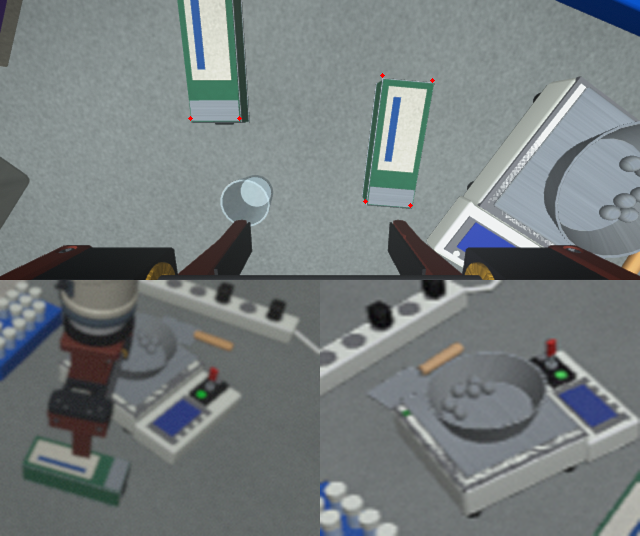

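The last view shows both tins standing on their starting outlines (the red marks), the balls in the dish, the toggle upright, and the beaker and spatula in place. I'll hand in the job.

```bash
python3 -c "
from workcell import *
print(close_job())"
```

```text
the job is handed in; nothing more can be done
None
```

I handed the job in at about 32 s of the 72 s allowed. As far as my checks show, all six balls of the full tin are in the dish, and nothing came from the other tin.

- **Tare:** I pushed the toggle to the green dot, held it for about 1 s (about 1.6 N at the finger) and released it slowly. I did not read the joint angle directly. I estimate about 0.4 rad from the finger position and the force.
- **Which tin was full:** I lifted both tins and tilted each flap end up to about 14° and 28°.

| Tin | Ball moment (N m) | Total weight (N) | Result |
|---|---|---|---|
| Right, next to the balance | 0.02–0.04 | 3.2 | two balls |
| Left | 0.105–0.12 | 4.2 | six balls |

The weights agree: had the right tin been the full one, both tin masses would fall outside the 140–330 g range.

- **Pour:** I poured the left tin over the dish at 49°, then 58°. The held weight fell from 4.2 N to about 2.1 N, which fits six balls (1.94 N).
- **Final checks:** The last pictures show both tins flat within a few mm of their starting outlines, the balls lying in the dish and the toggle upright. The beaker and spatula look undisturbed. The mortar and wash bottle were out of view in that last check, but nothing came near them. The gripper was open and clear of everything.
- **Disagreements:** The fixed cameras and the wrist camera differed by about 13 mm on the toggle and dish position. I trusted the wrist camera, and contact with the toggle confirmed it. Setting each tin down pressed it on the bench with up to about 31 N (right) and 36 N (left), more than intended but under the 40 N limit.

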